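# Clamp the bracket in the bench clamp

## Robot

A 6-joint arm with a two-finger parallel gripper is mounted at the origin on a cart in front of the work surface, level with it; the furniture and walls round the work are solid. World frame = base frame: x ahead of the robot, y to its left, z up, the work surface at z = 0. Lengths are in m, angles in degrees, forces in N, time in s.
With the tool pointing down it reaches from about 0.375 to 0.9 m from the base axis. Payload 3.1 kg.
Tool frame: the origin (TCP) lies at the very end of the fingers, on their centre line; the grasp point (between the pads) lies 19 mm behind it (grip_point_offset is the distance from the TCP to the grasp point, in m); y points along the fingers, x is the direction in which the jaws open and shut, and the axes are right-handed (so a half turn about y gives the same grasp; the last joint's range is limited). The gripper opens to 87 mm and grips with 3 to 60 N. Pads are 19 mm wide; open, the fingers measure 117 mm over their backs; the gripper's body (75 mm by 190 mm) begins 51 mm behind the grasp point.
Start: joints at [-82.477, 30.224, 82.088, -0, 67.689, -10.227], TCP at [0.191, -0.595, 0.223] pointing down, gripper open.
Joint ranges: [-176.69, 176.69], [-43.24, 126.21], [12.49, 139.97], [-82, 262], [0, 151.66], [-163.58, 163.58]. Speed limits (degrees/s): [159.86, 159.86, 180, 180, 180, 180].

## Interface

Orientations are given as a 3x3 rotation matrix whose columns are the frame's x, y, z axes.
In Python, from rig import * gives the robot as it stands.
- The arm moves only by the tool send_rows, never from a script. Its argument "moves" is text: rows parted by semicolons, each of 5 numbers parted by spaces: the finger opening in mm, from 0 to 87, then the shift along the tool's x, y, z in mm, then the turn about the tool's y in degrees. In form: fingers dx dy dz yaw; .... A call has 1 to 20 rows; each row shifts and turns the commanded pose from where the row before left it, along the tool's axes as they then stand; what a row does not reach is not made up. A row lasts 1/12 s, in which the tool goes at most 41.7 mm and 7.16 degrees, less where a joint would pass 70% of its speed; a pose out of reach is approached as far as the arm can. A call is refused whole if a number of a shift passes 41.7 or a number of a turn 7.16, either way. A call with a gripper value outside its range is refused whole. The fingers move at their own pace and stop on an object; the grip force is fixed at half the most. Time passes only in rows, so rows that do not move let the fingers close. It gives the time, the measured TCP pose, the force and the opening at its end, in the units of the state.
- read_state(): the state, without advancing time (a new reading comes with each control period).
- capture(name): name is "scene" or "top" or "wrist"; returns a dict with "image" (400x640x3 uint8, blue, green, red), "z_map" (400x640 float32, m along the optical axis (not along the pixel's ray), 0 where there is no reading), "mtx" (3x3 intrinsics, pixels), "origin" and "rotation" of the camera in the world; the wrist camera has in their place "tool_from_camera" (4x4, takes a point from camera to tool coordinates, whose origin is the TCP and whose axes are the tool frame's). Camera axes: x right, y up, looking along -z (the intrinsics and any distortion apply to the point x, -y, -z); pixel columns grow to the right and rows downward; lengths in m; the calibration is good to about 2 mm. The wrist camera is an equidistant fisheye: a pixel r from the principal point sees the ray r / f radians off the axis. A picture is of the moment at which its call begins: read the wrist's pose just before it.
- hand_in(): hands the job in, once; it reports no verdict.
Trained networks look in a picture, given as the dict that the camera call returned (one of the last four; its "shot" number tells which), for a name from the list of things; names that differ only in an ending like _2 or _b are one class to them, and where a whole thing is asked for, a point or a joint stands for the part that bears it (a point fixed in the world has none). Each returns a list of dicts, best first, with "p" (0 to 1); they miss things now and then, are a little off and sometimes report something else, mostly with a low value. They report only what shows in the picture. A call takes as long as a camera call. They do not tell look-alikes from the thing itself.
- search_frame(picture, name): "bbox" ([left, top, right, bottom] in pixels, round what is visible of it).
- masks_of(picture, name): "region" (400x640 bool, what is visible of it) and "bbox" ([left, top, right, bottom] in pixels, round what is visible of it).
- mark_of(picture, name): "pixel" ([row, column] in pixels: a listed point, or the origin of a listed thing).
The state is a dict: "time_s": time; "joint_positions": joint angles; "qvel": joint speeds; "tau": joint torques, N m; "position": TCP position; "tcp_rot": TCP orientation; "force": force on the tool from outside, world axes, zero at the start; "moment": the same for the moment, N m; "opening": opening from 0.0 (shut) to 1.0 (fully open).
Only numpy, scipy, OpenCV 4.12 (cv2) and the standard library are available. Lean on these libraries where they do the work, as an engineer would, in place of code of your own. Each camera call takes 0.05 s, during which the arm holds its last target. There are 200 camera calls.

## Task

Clamp the aluminium bracket in the bench clamp: first loosen the black wing knob fully, then slide the jaw right back. Lift the bracket out of its holder by its wide head, lay it flat on the bare worktop and let go, then take it by its narrow bar and lay it in the clamp, head fully home against the nest's end wall, and let go. Last, slide the jaw up until it bears on the end of the bar and turn the knob clockwise until tight, keeping the bracket level and leaving everything else where it is.

Things in the scene. Friction and masses are not known exactly. Their poses are not given: they have to be found in the camera images.
- bench_clamp: bench clamp fixed to the worktop: dark base plate 300 x 100 x 12 mm, aluminium nest at its -x end, sliding jaw with black wing knob at its +x end. Origin: centre of the underside; x runs along the slide from nest to jaw, z up. Nest: end wall (inner face x = -130 mm) and two cheeks, x = -132 to -76 mm, 60 mm apart inside, 12 mm thick, tops 50 mm above the worktop; nest to the robot's right
- nest (a point): on the base's top face (12 mm above the worktop) at the foot of the nest's end wall, midway between the cheeks; axes as the clamp's, x out of the nest towards the jaw. With the bracket home, its underside lies at this height, its head end at x = 0, its bar end at x = 130 mm, its x axis parallel to this one
- jaw (a joint): travel of the jaw in m: 0 = right back, growing towards the nest (clamp's -x) to 0.12; 0.080 = bearing on a bracket fully home; it starts at 0.09 to 0.115, too far forward for the bracket to fit. Slides with about 2 N (plus 8 N per m/s) when the knob is loose; can be moved by the knob. Jaw block 58 (along x) x 70 x 35 mm, top 47 mm above the worktop
- jaw_face (a point): middle of the jaw's flat pressing face, 31 mm above the worktop; it moves with the jaw, axes as the clamp's. The knob's axis lies 29 mm behind it (+x)
- wing_knob (a joint): angle of the wing knob in rad: 0 = loose, growing clockwise seen from above to its stop at 1.6 = tight. The screw begins to bite at about 0.7; below 0.3 the jaw is free, above 1.1 it is locked; the knob stays where it is left and needs up to 0.2 N m
- knob_grip (a point): on the knob's vertical axis, 76 mm above the worktop, where to grip the wing: a black bar 66 mm long, 15 mm thick, 32 mm tall (55 to 87 mm above the worktop) on a 34 mm disc. x runs along the bar and turns with it: at joint value a the bar is turned by -a (clockwise) from the clamp's x axis. The bar's two ends are alike
- holder: slotted holder fixed to the worktop: dark base 148 x 74 x 8 mm, two aluminium cheeks (x = -5 to +67 mm, tops 44 mm above the worktop) with a 41 mm slot between, an end stop. Origin: underside, below the bracket's middle. The bracket starts in it, 8 mm above the worktop, axes parallel, bar in the slot, head free to -x, to the robot's right
- bracket: aluminium bracket, 130 mm long, 34 mm tall, 0.2 to 0.4 kg, T-shaped from above. Origin: underside, middle of the length; x runs from the wide head (x = -65 to -15 mm, 54 mm wide) to the end of the narrow bar (x = -15 to +65 mm, 36 mm wide); z up
- bracket_head (a point): centre of the wide head, 40 mm from the origin to -x, 17 mm above the underside; grip here across the head's 54 mm (bracket's y)
- bracket_tail (a point): on the narrow bar, 20 mm from the origin to +x and 45 mm from the bar's end, 17 mm above the underside; grip here across the bar's 36 mm (bracket's y)
- spool: bystander: grey solder spool, 63 mm across, 70 mm tall, standing; origin under its centre. Holder and spool stand one to the left and one to the right, in either order, nearer the robot than the clamp; the strip between them, from about x = 0.43 m to the clamp, is bare worktop where the bracket can be laid down
- tape: bystander: roll of black tape, 60 mm across, 19 mm tall. (Fixed nearby: a flat sorting case, 39 mm tall, at the near edge of the table before the robot; its far edge is at about x = 0.41 m: keep the fingers clear of it)
- scissors: bystander: scissors with red handles, 199 x 87 x 9 mm
- flux_pot: bystander: black rubber pot, 62 mm across, 42 mm tall; origin under its centre
- pen: bystander: black pen, 145 x 12 x 9 mm, beside the large assembly fixture of slotted plates that is fixed on the left of the table from about y = 0.29 m on: plate 215 mm high, beam at its near end (x = 0.30 to 0.37 m) 325 mm high, to be passed over with the arm raised
There are look-alikes about, which are no part of the job. Leave any pink look-alike of the bracket alone.

How it is judged:
By the outcome, as a careful person would: the job done as asked, in the order asked, and still so for the second after the job is handed in, with the robot touching nothing.
It also fails if it takes over 72 s, if anything falls off the work surface, if the arm or the gripper's body presses on something with over 40 N, if the wrist force passes 120 N, or if a joint passes its speed limit or range.

## Working session

There is one attempt and no reset: what is moved stays moved. The work goes in short steps, Python scripts to look and compute and a tool call to move; the robot and the scene stay as the last step left them, time stands still between calls to the robot, and variables do not carry over. Pictures are saved under pics/ and viewed, about 8 in all and at most 12, crops included, and the job is handed in when it is done.

Besides the shell and the picture viewer there is one more tool, called after ">>>" by a JSON object that holds its "api" and its "payload". send_rows: Moves the arm, as the interface text tells. Its arguments: {"type":"object","properties":{"moves":{"type":"string"}},"required":["moves"]}

```bash
ls; mkdir -p pics
cat > h.py <<'E'
from rig import *
import numpy as np, cv2
def pt(c,row,col,z=None,wrist=None):
    """pixel -> world; by depth or by plane z"""
    K=c["mtx"]; x=(col-K[0,2])/K[0,0]; y=(row-K[1,2])/K[1,1]
    d=np.array([x,-y,-1.]); R=np.array(c["rotation"]); o=np.array(c["origin"])
    if z is None:
        s=float(c["z_map"][int(round(row)),int(round(col))])
    else:
        s=(z-o[2])/(R@d)[2]
    return o+R@d*s
E
python3 - <<'E'
from h import *
for n in ("scene","top"):
    c=capture(n); cv2.imwrite(f"pics/{n}0.png",c["image"]); print(n,[k for k in c], c["mtx"], c["origin"],c["rotation"])
    for t in ["bench_clamp","nest","jaw_face","knob_grip","holder","bracket","bracket_head","bracket_tail","spool","tape","flux_pot","scissors","pen"]:
        try:
            for m in mark_of(c,t)[:2]: 
                print(t,np.round(m["pixel"]),round(m["p"],2),np.round(pt(c,*m["pixel"]),3))
        except Exception as e: print(t,e)
s=read_state(); print(s)
E
```

```text
pics
scene ['image', 'z_map', 'mtx', 'origin', 'rotation', 'shot'] [[478.3063254    0.         328.20719534]
 [  0.         478.3063254  206.02619007]
 [  0.           0.           1.        ]] [-0.38940116  0.56888938  0.87351848] [[-0.55987197  0.47017628 -0.68225922]
 [-0.82831738 -0.33829363  0.44659571]
 [-0.02082524  0.8151636   0.57885631]]
bench_clamp [221. 292.] 0.9 [0.601 0.047 0.034]
nest [203. 328.] 0.62 [ 0.603 -0.078  0.044]
jaw_face [208. 302.] 0.92 [ 0.667 -0.025  0.01 ]
knob_grip [199. 289.] 0.48 [0.633 0.034 0.088]
spool [265. 284.] 0.75 [0.468 0.152 0.014]
spool [206. 434.] 0.34 [ 0.451 -0.377 -0.005]
tape [206. 434.] 0.56 [ 0.45  -0.379 -0.005]
flux_pot [250. 216.] 0.76 [0.617 0.28  0.028]
pen [285. 237.] 0.52 [0.479 0.284 0.009]
pen [220. 294.] 0.36 [0.602 0.042 0.034]
top ['image', 'z_map', 'mtx', 'origin', 'rotation', 'shot'] [[402.56731076   0.         318.37655748]
 [  0.         402.56731076 197.72839748]
 [  0.           0.           1.        ]] [ 0.40134851 -0.03367298  0.98093874] [[ 0.01642825  0.99289204 -0.1178792 ]
 [-0.99985097  0.016939    0.003332
[... 982 characters left out ...]
.20868845e+01,  1.15040780e-04,
        6.76886430e+01, -1.02281777e+01]), 'qvel': array([-0.02984598,  0.050127  ,  0.01375508, -0.14490668,  0.04067046,
       -0.00481954]), 'tau': array([-9.05606903e-04, -4.40012097e+01, -1.76982003e+01,  6.33385847e-02,
        5.05379727e-02, -1.31855606e-05]), 'position': array([ 0.19055504, -0.59523012,  0.22255388]), 'tcp_rot': array([[ 3.04858739e-01,  4.25333507e-06,  9.52397579e-01],
       [-9.52397579e-01, -1.80232097e-05,  3.04858739e-01],
       [ 1.84619277e-05, -1.00000000e+00, -1.44366697e-06]]), 'force': array([ 0.31491432, -0.91627035,  0.53957171]), 'moment': array([ 0.00583751,  0.01164866, -0.02855515]), 'opening': 1.0040992010122427}
```

Run:
```python
import cv2
i=cv2.imread("pics/top0.png")[100:310,170:470]
cv2.imwrite("pics/top0c.png",cv2.resize(i,(800,560),interpolation=cv2.INTER_CUBIC))
```

```text
(no output)
```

View pics/top0c.png

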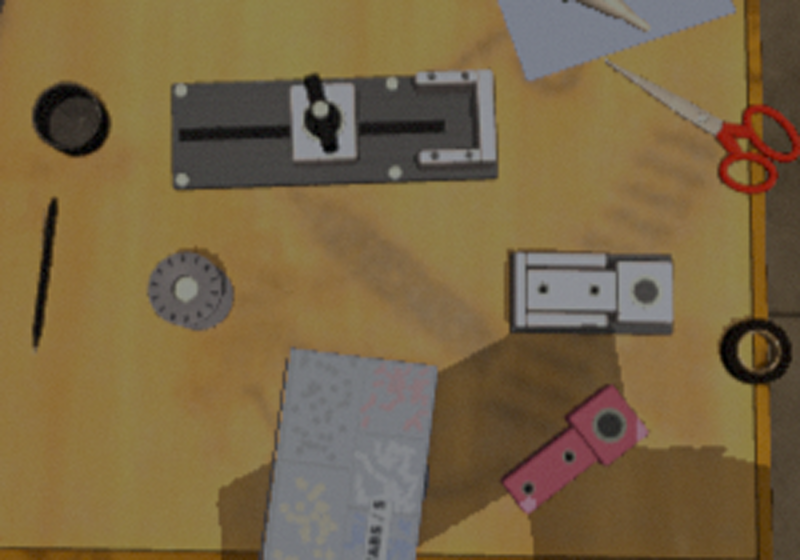

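```bash
cat >> h.py <<'E'
def cloud(c):
    K=c["mtx"]; H,W=c["z_map"].shape; v,u=np.mgrid[:H,:W]; s=c["z_map"]
    P=np.stack([(u-K[0,2])/K[0,0]*s,-(v-K[1,2])/K[1,1]*s,-s],-1)
    return P@np.array(c["rotation"]).T+np.array(c["origin"])
def rect(P):
    (cx,cy),(w,h),a=cv2.minAreaRect((P[:,:2]*1000).astype(np.float32))
    if w<h: w,h,a=h,w,a-90
    return np.round([cx,cy,w,h,(a+90)%180-90],1)
E
python3 - <<'E'
from h import *
c=capture("top"); C=cloud(c)
def sel(n,x0,x1,y0,y1,z0,z1):
    m=(C[...,0]>x0)&(C[...,0]<x1)&(C[...,1]>y0)&(C[...,1]<y1)&(C[...,2]>z0)&(C[...,2]<z1)&(c["z_map"]>0)
    m=cv2.morphologyEx(m.astype(np.uint8),cv2.MORPH_OPEN,np.ones((2,2)))>0
    P=C[m]; print(n,len(P),rect(P),"meanxyz",np.round(P.mean(0),4))
sel("table",.53,.56,-.05,.05,-.05,.05)
sel("base",.54,.72,-.17,.22,.006,.06)
sel("knob",.55,.72,-.05,.15,.070,.1)
sel("jaw",.55,.72,-.04,.12,.036,.055)
sel("nest",.55,.72,-.17,-.05,.036,.06)
sel("holder",.43,.55,-.32,-.09,.005,.06)
sel("bracket+cheeks",.43,.55,-.32,-.09,.032,.06)
sel("head",.43,.55,-.32,-.235,.032,.06)
sel("spool",.4,.55,.05,.2,.05,.1)
E
```

```text
table 478 [478.8  -3.4 156.   96.4   1. ] meanxyz [ 0.5423 -0.0023  0.0025]
base 4692 [543.1  13.3 301.8 289.2 -86. ] meanxyz [0.6311 0.0184 0.0253]
knob 188 [543.4   1.  292.2  15.3  16.3] meanxyz [0.6314 0.0271 0.0922]
jaw 499 [536.7  15.  280.8  62.2   7.3] meanxyz [0.63   0.0261 0.0512]
nest 505 [549.2 -84.  302.3  78.2  -4.3] meanxyz [ 0.6402 -0.098   0.0482]
holder 1834 [ 475.7 -159.6  277.1   93.5  -78.1] meanxyz [ 0.4859 -0.2115  0.0387]
bracket+cheeks 1449 [ 477.9 -158.2  278.6   88.8  -76.1] meanxyz [ 0.4878 -0.2102  0.0443]
head 447 [ 463.6 -161.7  278.6   59.4  -76.1] meanxyz [ 0.4874 -0.2597  0.0433]
spool 603 [460.8  64.2 220.4  62.5  74.5] meanxyz [0.4815 0.1413 0.0668]
```

```bash
sed -i 's/(P\[:,:2\]\*1000).astype(np.float32)/np.array(P[:,:2]*1000,np.float32,order="C").reshape(-1,1,2).copy()/' h.py
cat >> h.py <<'E'
def sel(c,C,n,x0,x1,y0,y1,z0,z1):
    m=(C[...,0]>x0)&(C[...,0]<x1)&(C[...,1]>y0)&(C[...,1]<y1)&(C[...,2]>z0)&(C[...,2]<z1)&(c["z_map"]>0)
    m=cv2.morphologyEx(m.astype(np.uint8),cv2.MORPH_OPEN,np.ones((2,2)))>0
    P=C[m]; print(n,len(P),rect(P),"mean",np.round(P.mean(0),4))
    return P
E
python3 - <<'E'
from h import *
c=capture("top"); C=cloud(c)
s=lambda *a: sel(c,C,*a)
s("table",.53,.56,-.05,.05,-.05,.05)
s("base",.54,.72,-.17,.22,.006,.06)
s("knob",.55,.72,-.05,.15,.070,.1)
s("jaw",.55,.72,-.04,.12,.036,.055)
s("nest",.55,.72,-.17,-.05,.036,.06)
s("holder",.43,.55,-.32,-.09,.005,.06)
s("bracket+cheeks",.43,.55,-.32,-.09,.032,.06)
s("head",.43,.55,-.32,-.235,.032,.06)
s("spool",.4,.55,.05,.2,.05,.1)
E
```

```text
table 480 [542.6  -2.3  96.4  28.4 -88.9] mean [ 5.425e-01 -2.400e-03  3.000e-04]
base 4695 [542.9  13.2 302.6 289.1 -85.8] mean [0.6315 0.0193 0.0241]
knob 187 [543.5   1.1 292.4  15.3  16.3] mean [0.6333 0.0276 0.0871]
jaw 503 [536.1  14.9 279.7  62.1   7.3] mean [0.6308 0.0262 0.0495]
nest 502 [549.3 -84.1 302.6  78.3  -4.3] mean [ 0.641  -0.0976  0.0481]
holder 1845 [ 476.3 -160.3  278.5   95.3  -78.3] mean [ 0.4862 -0.2117  0.0366]
bracket+cheeks 1460 [ 478.  -158.5  279.1   88.8  -76.1] mean [ 0.488  -0.2108  0.041 ]
head 454 [ 490.5 -265.1   58.2   54.7  -87.2] mean [ 0.4877 -0.2606  0.0392]
spool 602 [460.7  64.2 220.3  62.2  74.5] mean [0.4814 0.1411 0.0684]
```

```bash
sed -i 's/    P=C\[m\]; print/    m\&=c["z_map"]>0; P=C[m]; print/' h.py
python3 - <<'E'
from h import *
c=capture("top"); C=cloud(c)
s=lambda *a: sel(c,C,*a)
s("base",.54,.72,-.17,.22,.006,.06)
k=s("knob",.55,.72,-.05,.15,.074,.1)
d=k[:,:2]-k[:,:2].mean(0); w,v=np.linalg.eigh(d.T@d); print("knob pca",np.degrees(np.arctan2(v[1,1],v[0,1])))
s("jaw",.55,.72,-.04,.12,.036,.055)
s("nest",.55,.72,-.17,-.05,.036,.06)
s("holder",.43,.55,-.32,-.09,.005,.06)
s("bracket+cheeks",.43,.55,-.32,-.09,.032,.06)
s("head",.43,.55,-.32,-.235,.032,.06)
s("spool",.4,.55,.05,.2,.05,.1)
E
```

```text
base 4680 [636.3  20.1 302.  102.3 -86.1] mean [0.6321 0.0186 0.0209]
knob 188 [645.2  30.9  82.1  15.3  16.3] mean [0.6342 0.0278 0.0825]
knob pca -164.7626084965462
jaw 503 [639.9  27.4  75.3  58.7   2.4] mean [0.6317 0.0266 0.0458]
nest 503 [648.6 -92.4  94.   73.8   3.2] mean [ 0.6418 -0.098   0.0446]
holder 1825 [ 489.6 -217.7  153.5   74.   -90. ] mean [ 0.4863 -0.2122  0.0355]
bracket+cheeks 1445 [ 489.8 -218.9  151.2   63.6  -89.7] mean [ 0.4883 -0.2106  0.0404]
head 437 [ 491.2 -266.    56.9   55.2   89.9] mean [ 0.4882 -0.2609  0.0392]
spool 597 [482.9 141.7  60.2  58.2  -4.6] mean [0.4818 0.1417 0.0654]
```

>>> {"api": "send_rows", "payload": {"moves": "87 -23 0 30.6 0;87 -23 0 30.6 0;87 -23 0 30.6 0;87 -23 0 30.6 0;87 -23 0 30.6 0;87 -23 0 30.6 0;87 -23 0 30.6 0;87 -23 0 30.6 0;87 -23 0 30.6 0;87 -23 0 30.6 0;87 -23 0 30.6 0;87 -23 0 30.6 0;87 -23 0 30.6 0;87 -23 0 30.6 0;87 -23 0 30.6 0;87 -23 0 30.6 0;87 -23 0 30.6 0;87 -23 0 30.6 0;87 -23 0 30.6 2.3;87 0 0 0 0"}}

```text
time_s: 3.22
position: [0.6149, 0.0039, 0.2228]
tcp_rot: [[0.271, 0.005, 0.963], [-0.963, 0.002, 0.271], [-0.001, -1.0, 0.005]]
force: [-0.1, 0.0, -0.3]
opening: 0.996
```

```bash
cat >> h.py <<'E'
def wcap(name):
    s=read_state(); c=capture("wrist"); cv2.imwrite(f"pics/{name}.png",c["image"])
    T=np.array(c["tool_from_camera"]); R=np.array(s["tcp_rot"]); p=np.array(s["position"])
    c["rotation"]=R@T[:3,:3]; c["origin"]=p+R@T[:3,3]; return s,c
def wray(c,row,col):
    K=c["mtx"]; x=(col-K[0,2])/K[0,0]; y=(row-K[1,2])/K[1,1]; r=np.hypot(x,y)
    return c["rotation"]@np.array([x/r*np.sin(r),-y/r*np.sin(r),-np.cos(r)])
def wpt(c,row,col,z):
    d=wray(c,row,col); return c["origin"]+d*(z-c["origin"][2])/d[2]
def wcloud(c):
    K=c["mtx"]; H,W=c["z_map"].shape; v,u=np.mgrid[:H,:W]; s=c["z_map"]
    x=(u-K[0,2])/K[0,0]; y=(v-K[1,2])/K[1,1]; r=np.hypot(x,y)+1e-9; t=np.tan(np.minimum(r,1.4))
    P=np.stack([x/r*t*s,-y/r*t*s,-s],-1)
    return P@c["rotation"].T+c["origin"]
def pose():
    s=read_state(); R=np.array(s["tcp_rot"]); 
    print("t",round(s["time_s"],2),"p",np.round(s["position"],4),"ang",round(np.degrees(np.arctan2(R[1,0],R[0,0])),2),"tilt",np.round(R[2],3),"F",np.round(s["force"],1),"open mm",round(s["opening"]*87,1),"j",np.round(s["joint_positions"],0))
    return s
E
python3 - <<'E'
from h import *
pose(); s,c=wcap("w1"); print(c["mtx"],c["tool_from_camera"])
for t,z in [("knob_grip",.087),("jaw_face",.031),("nest",.012),("bench_clamp",.0)]:
    for m in mark_of(c,t)[:2]: print(t,np.round(m["pixel"]),round(m["p"],2),np.round(wpt(c,*m["pixel"],z),4))
C=wcloud(c)
k=sel(c,C,"knob",.57,.70,-.04,.1,.074,.1)
d=k[:,:2]-k[:,:2].mean(0); w,v=np.linalg.eigh(d.T@d); print("pca",np.degrees(np.arctan2(v[1,1],v[0,1])))
sel(c,C,"jaw",.55,.72,-.04,.12,.036,.055)
sel(c,C,"base",.54,.74,-.17,.22,.006,.06)
sel(c,C,"nest",.55,.74,-.17,-.05,.036,.06)
E
```

```text
t 3.22 p [0.6149 0.0039 0.2228] ang -74.29 tilt [-0.001 -1.     0.005] F [-0.1  0.  -0.3] open mm 86.7 j [-10.  29.  84.   0.  67.  64.]
[[309.70691629   0.         319.8429931 ]
 [  0.         309.70691629 196.32886894]
 [  0.           0.           1.        ]] [[ 9.99999191e-01  8.29244974e-04 -9.64953689e-04  4.29763894e-04]
 [-1.15630909e-03  2.75935905e-01 -9.61175343e-01 -1.62216514e-01]
 [-5.30784452e-04  9.61175680e-01  2.75936641e-01  7.57976246e-02]
 [ 0.00000000e+00  0.00000000e+00  0.00000000e+00  1.00000000e+00]]
knob_grip [156. 300.] 0.87 [0.6401 0.0309 0.087 ]
jaw_face [156. 330.] 0.56 [ 0.6408 -0.0022  0.031 ]
jaw_face [199. 120.] 0.54 [0.5125 0.2628 0.031 ]
nest [175. 413.] 0.89 [ 0.6448 -0.1107  0.012 ]
nest [197. 121.] 0.47 [0.506  0.2743 0.012 ]
bench_clamp [150. 310.] 0.75 [0.6368 0.0227 0.    ]
knob 967 [626.8  26.   88.8  15.7  13.5] mean [0.6383 0.0282 0.0833]
pca -163.80835159224353
jaw 2169 [633.8  26.3  78.9  64.4   2.9] mean [0.6397 0.0261 0.0466]
base 18005 [636.1  13.4 319.9 105.9 -87.2] mean [0.6407 0.0161 0.0212]
nest 2037 [ 637.7 -100.2   98.    92.8    2.8] mean [ 0.6438 -0.0987  0.0456]
```

View pics/w1.png

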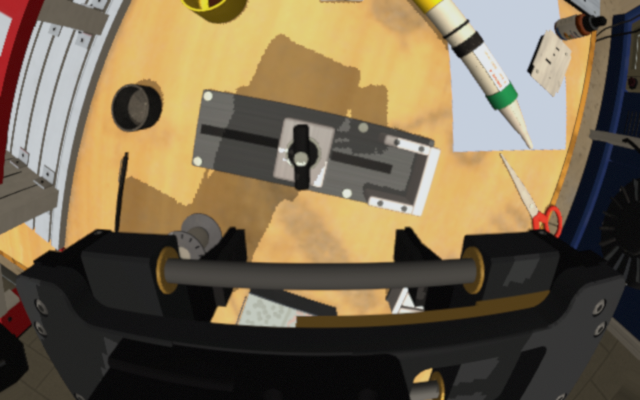

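>>> {"api": "send_rows", "payload": {"moves": "60 0 0 0 0;50 0 0 0 0;50 0 0 0 0"}}

```text
time_s: 3.72
position: [0.6107, -0.0028, 0.2227]
tcp_rot: [[0.265, -0.0, 0.964], [-0.964, -0.0, 0.265], [0.0, -1.0, -0.0]]
force: [0.4, 0.1, 0.3]
opening: 0.853
```

Run:
```python
from h import *
pose(); s,c=wcap("w2"); 
for t,z in [("knob_grip",.076),("jaw_face",.031),("nest",.012),("bench_clamp",.0)]:
    for m in mark_of(c,t)[:1]: print(t,np.round(m["pixel"]),round(m["p"],2),np.round(wpt(c,*m["pixel"],z),4))
C=wcloud(c)
k=sel(c,C,"knob",.57,.70,-.04,.1,.074,.1)
d=k[:,:2]-k[:,:2].mean(0); w,v=np.linalg.eigh(d.T@d); print("pca",np.degrees(np.arctan2(v[1,1],v[0,1])))
```

```text
t 3.72 p [ 0.6107 -0.0028  0.2227] ang -74.64 tilt [ 0. -1. -0.] F [0.4 0.1 0.3] open mm 74.3 j [-11.  29.  84.  -0.  67.  64.]
knob_grip [153. 294.] 0.84 [0.6356 0.0299 0.076 ]
jaw_face [152. 324.] 0.96 [ 6.382e-01 -5.000e-04  3.100e-02]
nest [167. 409.] 0.97 [ 0.6471 -0.1094  0.012 ]
bench_clamp [144. 307.] 0.9 [0.6386 0.02   0.    ]
knob 987 [627.1  26.   87.6  19.   10.8] mean [0.638  0.028  0.0831]
pca -163.6968276156675
```

>>> {"api": "send_rows", "payload": {"moves": "50 -12.1 0 17 0;50 -12.1 0 17 -0.9;50 0 30 0 0;50 0 30 0 0;50 0 30 0 0;50 0 30 0 0;50 0 22 0 0;50 0 10 0 0;50 0 10.5 0 0;50 0 0 0 0;50 0 0 0 0"}}

```text
time_s: 4.88
position: [0.638, 0.0305, 0.0606]
tcp_rot: [[0.282, 0.001, 0.96], [-0.96, -0.0, 0.282], [0.0, -1.0, 0.001]]
force: [1.2, 0.7, 0.1]
opening: 0.574
```

Run:
```python
from h import *
pose(); s,c=wcap("w3")
```

```text
t 4.88 p [0.638  0.0305 0.0606] ang -73.65 tilt [ 0.    -1.     0.001] F [1.2 0.7 0.1] open mm 49.9 j [-7. 43. 87.  0. 50. 66.]
```

View pics/w3.png

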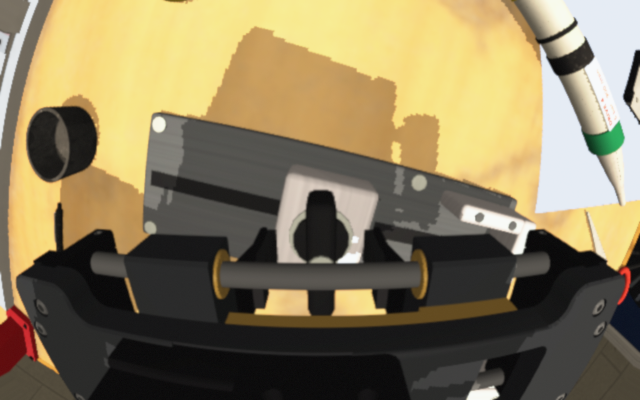

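>>> {"api": "send_rows", "payload": {"moves": "10 0 0 0 0;10 0 0 0 0;10 0 0 0 0;10 0 0 0 0;10 0 0 0 0;10 0 0 0 -7;10 0 0 0 -7;10 0 0 0 -7;10 0 0 0 -7;10 0 0 0 -7;10 0 0 0 -7;10 0 0 0 -7;10 0 0 0 -7;10 0 0 0 -7;10 0 0 0 -7;10 0 0 0 0;10 0 0 0 0"}}

```text
time_s: 6.35
position: [0.6378, 0.0306, 0.0603]
tcp_rot: [[0.998, 0.001, 0.067], [-0.067, 0.0, 0.998], [0.001, -1.0, 0.0]]
force: [0.6, -0.9, -0.1]
opening: 0.169
```

Run:
```python
from h import *
print(pose()["moment"])
```

```text
t 6.35 p [0.6378 0.0306 0.0603] ang -3.84 tilt [ 0.001 -1.     0.   ] F [ 0.6 -0.9 -0.1] open mm 14.7 j [-7. 43. 87.  0. 50. -3.]
[-0.17396175 -0.17013467 -0.07368166]
```

>>> {"api": "send_rows", "payload": {"moves": "10 0 0 0 -4;10 0 0 0 -3;10 0 0 0 0;10 0 0 0 0"}}

```text
time_s: 6.68
position: [0.6378, 0.0306, 0.0603]
tcp_rot: [[0.998, 0.001, -0.055], [0.055, -0.0, 0.998], [0.001, -1.0, -0.0]]
force: [0.4, -0.2, 1.6]
opening: 0.175
```

Run:
```python
from h import *
print(pose()["moment"])
```

```text
t 6.68 p [0.6378 0.0306 0.0603] ang 3.17 tilt [ 0.001 -1.    -0.   ] F [ 0.4 -0.2  1.6] open mm 15.2 j [ -7.  43.  87.   0.  50. -10.]
[-0.01656634 -0.20220427 -0.02657048]
```

>>> {"api": "send_rows", "payload": {"moves": "10 0 0 0 -1.5;10 0 0 0 0;10 0 0 0 0"}}

```text
time_s: 6.93
position: [0.6378, 0.0306, 0.0603]
tcp_rot: [[0.997, 0.001, -0.082], [0.082, 0.0, 0.997], [0.001, -1.0, 0.0]]
force: [0.7, 0.3, 0.9]
opening: 0.175
```

Run:
```python
from h import *
print(pose()["moment"])
```

```text
t 6.93 p [0.6378 0.0306 0.0603] ang 4.69 tilt [ 0.001 -1.     0.   ] F [0.7 0.3 0.9] open mm 15.3 j [ -7.  43.  87.   0.  50. -12.]
[-0.02593598 -0.20238675 -0.19047024]
```

>>> {"api": "send_rows", "payload": {"moves": "10 0 0 8 0;10 0.2 0 12 0;10 0.2 0 14 0;10 0.2 0 14 0;10 0 0 0 0"}}

```text
time_s: 7.35
position: [0.635, 0.0829, 0.0603]
tcp_rot: [[0.996, 0.003, -0.086], [0.086, 0.003, 0.996], [0.004, -1.0, 0.002]]
force: [3.8, 1.9, -0.5]
opening: 0.172
```

Run:
```python
from h import *
print(pose()["moment"])
```

```text
t 7.35 p [0.635  0.0829 0.0603] ang 4.91 tilt [ 0.004 -1.     0.002] F [ 3.8  1.9 -0.5] open mm 15.0 j [-3. 43. 87.  0. 50. -8.]
[ 0.34130494 -0.85092878 -0.2469008 ]
```

>>> {"api": "send_rows", "payload": {"moves": "10 0.6 0 10 0;10 0.4 0 12 0;10 0.4 0 12 0;10 0 0 4 0;10 0 0 3 0;10 0 0 0 0;10 0 0 0 0"}}

```text
time_s: 7.93
position: [0.6329, 0.1217, 0.0603]
tcp_rot: [[0.996, 0.003, -0.085], [0.085, 0.002, 0.996], [0.003, -1.0, 0.002]]
force: [5.4, 1.3, -0.0]
opening: 0.172
```

Run:
```python
from h import *
print(pose()["moment"])
```

```text
t 7.93 p [0.6329 0.1217 0.0603] ang 4.85 tilt [ 0.003 -1.     0.002] F [ 5.4  1.3 -0. ] open mm 15.0 j [ 1. 43. 86.  0. 51. -4.]
[ 0.33987481 -0.92287371 -0.28553092]
```

>>> {"api": "send_rows", "payload": {"moves": "10 0.5 0 4 0;10 0.3 0 2 0;10 0 0 0 0;10 0 0 0 0"}}

```text
time_s: 8.27
position: [0.6327, 0.1267, 0.0603]
tcp_rot: [[0.996, 0.001, -0.084], [0.084, 0.002, 0.996], [0.002, -1.0, 0.001]]
force: [5.1, 2.1, 0.8]
opening: 0.17
```

>>> {"api": "send_rows", "payload": {"moves": "10 0 0 2 0;10 0 0 1 0;10 0 0 0 0"}}

```text
time_s: 8.52
position: [0.6326, 0.1285, 0.0603]
tcp_rot: [[0.996, 0.002, -0.085], [0.085, -0.0, 0.996], [0.002, -1.0, -0.0]]
force: [4.5, -1.0, 0.9]
opening: 0.169
```

>>> {"api": "send_rows", "payload": {"moves": "10 0.3 0 2 0;10 0.3 0 2 0;10 0 0 0 0;10 0 0 0 0"}}

```text
time_s: 8.85
position: [0.6324, 0.1318, 0.0603]
tcp_rot: [[0.996, 0.0, -0.085], [0.085, -0.001, 0.996], [0.0, -1.0, -0.001]]
force: [4.4, -2.6, 2.3]
opening: 0.171
```

>>> {"api": "send_rows", "payload": {"moves": "10 0 0 2 0;10 0 0 2 0;10 0 0 2 0;10 0 0 0 0;10 0 0 0 0"}}

```text
time_s: 9.27
position: [0.6324, 0.1321, 0.0603]
tcp_rot: [[0.996, 0.0, -0.087], [0.087, -0.01, 0.996], [-0.001, -1.0, -0.01]]
force: [5.5, -17.3, 3.2]
opening: 0.173
```

>>> {"api": "send_rows", "payload": {"moves": "10 0 0 -5 0;10 0 0 0 0;50 0 0 0 0;50 0 0 0 0;50 0 0 0 0;50 0 0 0 0;50 0 -30 0 0;50 0 -35 0 0;50 0 -35 0 0;87 0 -35 0 0;87 0 -10 0 0;87 0 0 0 0"}}

```text
time_s: 10.27
position: [0.6334, 0.1344, 0.2087]
tcp_rot: [[0.996, 0.006, -0.086], [0.086, 0.001, 0.996], [0.006, -1.0, -0.0]]
force: [0.4, 0.2, 0.4]
opening: 0.718
```

Run:
```python
from h import *
pose(); s,c=wcap("w4"); 
for t,z in [("knob_grip",.076),("jaw_face",.031),("nest",.012),("bench_clamp",.0)]:
    for m in mark_of(c,t)[:1]: print(t,np.round(m["pixel"]),round(m["p"],2),np.round(wpt(c,*m["pixel"],z),4))
C=wcloud(c)
def pca(k):
    d=k[:,:2]-k[:,:2].mean(0); w,v=np.linalg.eigh(d.T@d); print("pca",np.degrees(np.arctan2(v[1,1],v[0,1])))
pca(sel(c,C,"knob",.57,.70,.05,.2,.074,.1))
sel(c,C,"jaw",.55,.72,.05,.22,.036,.055)
sel(c,C,"base",.54,.74,-.17,.22,.006,.06)
sel(c,C,"nest",.55,.74,-.17,-.05,.036,.06)
c=capture("top"); C=cloud(c)
pca(sel(c,C,"knobT",.57,.70,.05,.2,.074,.1))
sel(c,C,"baseT",.54,.74,-.17,.22,.006,.06)
```

```text
t 10.27 p [0.6334 0.1344 0.2087] ang 4.91 tilt [ 0.006 -1.    -0.   ] F [0.4 0.2 0.4] open mm 62.4 j [ 2. 33. 80.  0. 67. -3.]
knob_grip [192. 314.] 0.89 [0.6291 0.129  0.076 ]
jaw_face [204. 320.] 0.89 [0.6371 0.1024 0.031 ]
bench_clamp [255. 314.] 0.93 [ 0.6366  0.0215 -0.    ]
knob 983 [635.8 116.3  94.7  18.6 -88.1] mean [0.6338 0.1307 0.0826]
pca 94.37231100783946
jaw 2410 [636.  124.5  76.4  75.5 -89.6] mean [0.6337 0.1306 0.0467]
base 10459 [639.6  45.7 251.1 102.5 -87. ] mean [0.6368 0.0754 0.0257]
nest 0 [0. 0. 0. 0. 0.] mean [nan nan nan]
knobT 99 [636.5 112.   26.9  22.2 -86.7] mean [0.6305 0.1103 0.0814]
pca 98.56548588108993
baseT 4337 [635.6  20.  302.4 102.7 -85.9] mean [0.6328 0.0032 0.0196]h.py:23: RuntimeWarning: Mean of empty slice.
  m&=c["z_map"]>0; P=C[m]; print(n,len(P),rect(P),"mean",np.round(P.mean(0),4))
  ret = um.true_divide(
```

View pics/w4.png

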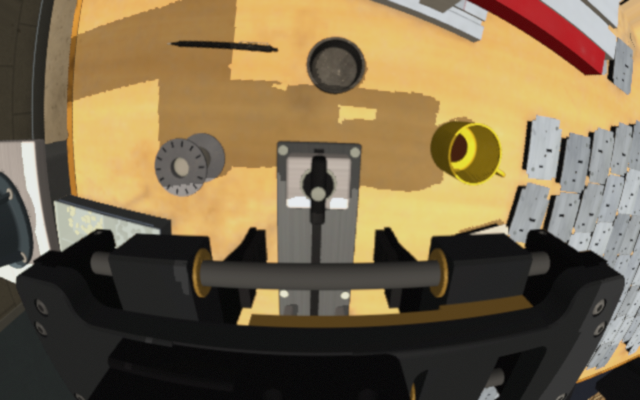

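>>> {"api": "send_rows", "payload": {"moves": "87 -12.7 0 -27.1 0;87 -12.7 0 -27.1 0;87 -12.7 0 -27.1 0;87 -12.7 0 -27.1 0;87 -12.7 0 -27.1 0;87 -12.7 0 -27.1 0;87 -12.7 0 -27.1 0;87 -12.7 0 -27.1 0;87 -12.7 0 -27.1 0;87 -12.7 0 -27.1 0;87 -12.7 0 -27.1 0;87 -12.7 0 -27.1 0;87 -12.7 0 -27.1 0;87 -12.7 0 -27.1 4.9;87 0 0 0 0;87 0 0 0 0"}}

```text
time_s: 11.9
position: [0.486, -0.2606, 0.2038]
tcp_rot: [[1.0, -0.002, 0.004], [-0.004, 0.002, 1.0], [-0.002, -1.0, 0.002]]
force: [-0.5, -0.9, -0.1]
opening: 1.003
```

Run:
```python
from h import *
pose(); s,c=wcap("w5"); 
for t,z in [("bracket_head",.025),("bracket_tail",.025),("bracket",.008),("holder",.0)]:
    for m in mark_of(c,t)[:2]: print(t,np.round(m["pixel"]),round(m["p"],2),np.round(wpt(c,*m["pixel"],z),4))
C=wcloud(c)
sel(c,C,"head",.43,.55,-.32,-.237,.034,.06)
sel(c,C,"holder",.43,.55,-.32,-.09,.005,.06)
```

```text
t 11.9 p [ 0.486  -0.2606  0.2038] ang -0.22 tilt [-0.002 -1.     0.002] F [-0.5 -0.9 -0.1] open mm 87.3 j [-40.  26.  94.   0.  60. -40.]
bracket_head [174. 325.] 0.81 [ 0.4915 -0.2574  0.025 ]
bracket_head [146. 223.] 0.72 [ 0.3756 -0.2237  0.025 ]
bracket_tail [119. 328.] 0.62 [ 0.4947 -0.1958  0.025 ]
bracket_tail [113. 195.] 0.58 [ 0.3429 -0.183   0.025 ]
bracket [121. 207.] 0.97 [ 0.351  -0.1934  0.008 ]
bracket [138. 324.] 0.85 [ 0.4912 -0.2179  0.008 ]
head 1964 [ 494.3 -266.5   57.5   56.6   -0.8] mean [ 0.4925 -0.26    0.0405]
holder 8144 [ 493.9 -216.8  155.7   75.7  -89.7] mean [ 0.4929 -0.212   0.0372]
```

View pics/w5.png

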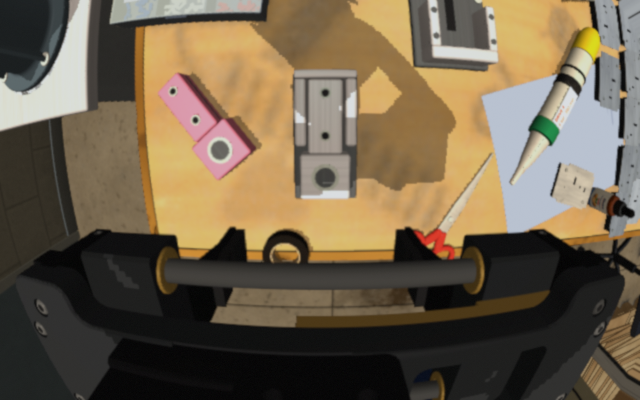

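>>> {"api": "send_rows", "payload": {"moves": "87 6 10 1.5 -0.3;87 0 35 0 0;87 0 35 0 0;87 0 35 0 0;87 0 35 0 0;87 0 20 0 0;87 0 12 0 0;87 0 9 0 0;87 0 0 0 0;87 0 0 0 0;45 0 0 0 0;45 0 0 0 0;45 0 0 0 0;45 0 0 0 0;45 0 0 0 0;45 0 0 0 0"}}

```text
time_s: 13.48
position: [0.4928, -0.2582, 0.0144]
tcp_rot: [[1.0, -0.0, -0.005], [0.005, -0.0, 1.0], [-0.0, -1.0, -0.0]]
force: [-3.3, -0.5, 1.3]
opening: 0.629
```

Run:
```python
from h import *
pose()
```

```text
t 13.48 p [ 0.4928 -0.2582  0.0144] ang 0.27 tilt [-0. -1. -0.] F [-3.3 -0.5  1.3] open mm 54.7 j [-39.  43. 100.  -0.  37. -39.]
```

>>> {"api": "send_rows", "payload": {"moves": "45 0 -8 0 0;45 0 -15 0 0;45 0 -20 0 0;45 0 -20 0 0;45 0 -20 0 0;45 0 -7 0 0;45 1 0 12 0;45 1 0 22 0;45 1 0 25 0;45 1 0 25 0;45 1 0 25 0;45 1 0 25 0;45 1 0 25 0;45 0 0 19 0;45 0 0 10 0;45 0 0 0 0;45 0 0 0 0"}}

```text
time_s: 14.9
position: [0.4988, -0.0696, 0.1035]
tcp_rot: [[1.0, -0.001, -0.006], [0.006, 0.0, 1.0], [-0.001, -1.0, 0.0]]
force: [-0.8, 0.4, -2.4]
opening: 0.616
```

Run:
```python
from h import *
pose(); s,c=wcap("w6"); C=wcloud(c)
p=s["position"]
P=sel(c,C,"br",p[0]-.04,p[0]+.04,p[1]-.03,p[1]+.12,.09,.16)
A=np.c_[P[:,0]-p[0],P[:,1]-p[1],np.ones(len(P))]; print(np.linalg.lstsq(A,P[:,2],rcond=None)[0])
```

```text
t 14.9 p [ 0.4988 -0.0696  0.1035] ang 0.34 tilt [-0.001 -1.     0.   ] F [-0.8  0.4 -2.4] open mm 53.6 j [-21.  32. 105.  -0.  43. -21.]
br 22711 [527.  -82.  280.1 142.6  76.6] mean [ 0.4992 -0.0267  0.1293]
[-0.14117632  0.0506556   0.12714779]
```

View pics/w6.png

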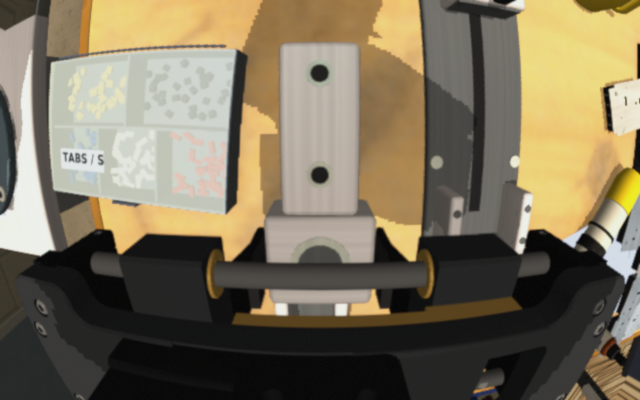

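>>> {"api": "send_rows", "payload": {"moves": "45 0 15 0 0;45 0 25 0 0;45 0 25 0 0;45 0 15 0 0;45 0 8 0 0;45 0 4 0 0;45 0 3 0 0;45 0 1.5 0 0;45 0 0 0 0;45 0 0 0 0"}}

```text
time_s: 15.78
position: [0.4999, -0.0704, 0.0084]
tcp_rot: [[1.0, 0.002, -0.004], [0.004, -0.001, 1.0], [0.002, -1.0, -0.001]]
force: [0.1, 1.2, -1.0]
opening: 0.617
```

Run:
```python
from h import *
pose()
```

```text
t 15.78 p [ 0.4999 -0.0704  0.0084] ang 0.24 tilt [ 0.002 -1.    -0.001] F [ 0.1  1.2 -1. ] open mm 53.7 j [-21.  42. 108.   0.  30. -21.]
```

>>> {"api": "send_rows", "payload": {"moves": "45 0 1.2 0 0;45 0 0.5 0 0;45 0 0 0 0;70 0 0 0 0;80 0 0 0 0;80 0 0 0 0;80 0 0 0 0;80 0 -20 0 0;80 0 -30 0 0;80 0 -30 0 0;80 0 -30 0 0;80 0 0 20 0;80 0 0 25 0;80 0 0 15 0;80 0 0 0 0;80 0 0 0 0"}}

```text
time_s: 17.12
position: [0.4986, -0.0093, 0.1158]
tcp_rot: [[1.0, -0.0, -0.006], [0.006, -0.0, 1.0], [-0.0, -1.0, -0.0]]
force: [-0.6, -0.0, 0.7]
opening: 0.921
```

Run:
```python
from h import *
pose(); s,c=wcap("w7"); C=wcloud(c)
for t,z in [("bracket_head",.017),("bracket_tail",.017),("bracket",.0),("nest",.012),("bench_clamp",0)]:
    for m in mark_of(c,t)[:1]: print(t,np.round(m["pixel"]),round(m["p"],2),np.round(wpt(c,*m["pixel"],z),4))
P=sel(c,C,"br",.45,.55,-.12,.1,.025,.05)
P=sel(c,C,"bar",.45,.55,-.035,.1,.025,.05)
```

```text
t 17.12 p [ 0.4986 -0.0093  0.1158] ang 0.37 tilt [-0. -1. -0.] F [-0.6 -0.   0.7] open mm 80.1 j [-14.  30. 106.  -0.  44. -14.]
bracket_head [260. 322.] 0.74 [ 0.501 -0.072  0.017]
bracket_tail [199. 325.] 0.58 [ 0.5037 -0.0116  0.017 ]
bracket [210. 322.] 0.64 [ 0.5006 -0.0282  0.    ]
bench_clamp [162. 461.] 0.6 [0.6368 0.0213 0.    ]
br 5361 [507.3 -22.2 115.5  61.3  83.2] mean [ 0.5006 -0.0157  0.0351]
bar 3575 [501.9  -4.5  80.8  38.1 -89.8] mean [0.5004 0.0011 0.0333]
```

>>> {"api": "send_rows", "payload": {"moves": "80 2 25 -1 0;80 0 30 0 0;80 0 30 0 0;80 0 14 0 0;80 0 7 0 0;80 0 4.5 0 0;80 0 0 0 0;80 0 0 0 0;28 0 0 0 0;28 0 0 0 0;28 0 0 0 0;28 0 0 0 0;28 0 0 0 0;28 0 0 0 0;28 0 0 0 0"}}

```text
time_s: 18.67
position: [0.5009, -0.011, 0.0054]
tcp_rot: [[1.0, 0.0, -0.004], [0.004, -0.0, 1.0], [0.0, -1.0, -0.0]]
force: [0.2, 0.8, -0.4]
opening: 0.477
```

Run:
```python
from h import *
pose()
```

```text
t 18.67 p [ 0.5009 -0.011   0.0054] ang 0.25 tilt [ 0. -1. -0.] F [ 0.2  0.8 -0.4] open mm 41.5 j [-14.  42. 108.   0.  29. -14.]
```

>>> {"api": "send_rows", "payload": {"moves": "28 0 0 0 0;28 0 0 0 0;28 0 0 0 0;28 0 -8 0 0;28 0 -18 0 0;28 0 -24 0 0;28 0 -24 0 0;28 0 -16 0 0;28 0 0 0 0;28 0 0 0 0"}}

```text
time_s: 19.5
position: [0.5015, -0.0111, 0.0961]
tcp_rot: [[1.0, 0.002, -0.004], [0.004, -0.001, 1.0], [0.002, -1.0, -0.001]]
force: [0.7, -0.2, -2.7]
opening: 0.412
```

Run:
```python
from h import *
pose(); s,c=wcap("w8"); C=wcloud(c)
c["image"]; p=s["position"]
for t,z in [("bracket_head",p[2]+.012),("nest",.012),("bench_clamp",0)]:
    for m in mark_of(c,t)[:1]: print(t,np.round(m["pixel"]),round(m["p"],2),np.round(wpt(c,*m["pixel"],z),4))
c=capture("scene"); cv2.imwrite("pics/s8.png",cv2.resize(c["image"][120:320,220:440],(770,700)[:2] if 0 else (660,600),interpolation=cv2.INTER_CUBIC))
c=capture("top"); C=cloud(c)
P=sel(c,C,"head",.44,.56,-.12,-.035,.08,.14)
A=np.c_[P[:,0]-p[0],P[:,1]-p[1],np.ones(len(P))]; print(np.linalg.lstsq(A,P[:,2],rcond=None)[0])
sel(c,C,"nest",.55,.74,-.17,-.05,.036,.06)
i=c["image"][100:230,240:420]; cv2.imwrite("pics/t8.png",cv2.resize(i,(720,520),interpolation=cv2.INTER_CUBIC))
```

```text
t 19.5 p [ 0.5015 -0.0111  0.0961] ang 0.25 tilt [ 0.002 -1.    -0.001] F [ 0.7 -0.2 -2.7] open mm 35.8 j [-14.  32. 106.   0.  41. -14.]
bench_clamp [166. 469.] 0.81 [0.6393 0.0187 0.    ]
head 157 [502.9 -97.1  73.3  25.8 -21. ] mean [ 0.4919 -0.0884  0.0953]
[0.53182724 4.99692499 0.48670725]
nest 441 [610.1 -90.1 176.5  75.4  -1.8] mean [ 0.6453 -0.1007  0.0564]
```

View pics/s8.png

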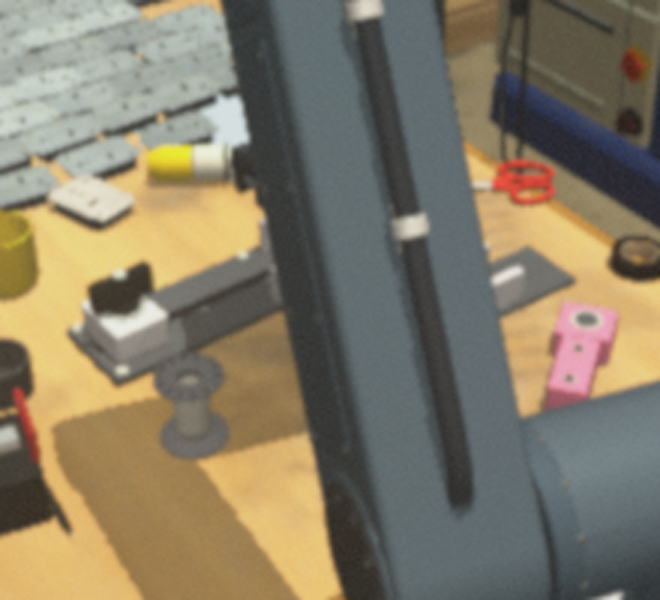

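>>> {"api": "send_rows", "payload": {"moves": "28 4 -10 -6 0;28 10 -18 -18 0;28 14 -18 -25 0;28 14 -18 -25 0;28 10 -18 -20 0;28 6 -12 -9 0;28 0 0 0 0;28 0 0 0 0;28 0 0 0 0"}}

```text
time_s: 20.55
position: [0.5573, -0.1124, 0.1876]
tcp_rot: [[1.0, -0.004, -0.005], [0.005, 0.002, 1.0], [-0.004, -1.0, 0.002]]
force: [-0.0, 0.8, -2.3]
opening: 0.414
```

Run:
```python
from h import *
import pickle
s=pose(); s,c=wcap("w9"); pickle.dump(c,open("w9.pkl","wb"))
for t,z in [("nest",.012),("bench_clamp",0)]:
    for m in mark_of(c,t)[:1]: print(t,np.round(m["pixel"]),round(m["p"],2),np.round(wpt(c,*m["pixel"],z),4))
C=wcloud(c); sel(c,C,"nest",.58,.70,-.17,-.05,.040,.056)
cv2.imwrite("pics/w9c.png",cv2.resize(c["image"][90:250,360:560],(800,640)[:2] if 0 else (750,600),interpolation=cv2.INTER_CUBIC))
```

```text
t 20.55 p [ 0.5573 -0.1124  0.1876] ang 0.26 tilt [-0.004 -1.     0.002] F [-0.   0.8 -2.3] open mm 36.0 j [-23.  28.  92.   0.  60. -23.]
nest [174. 399.] 0.79 [ 0.6469 -0.1072  0.012 ]
bench_clamp [ 61. 390.] 0.56 [0.6351 0.0212 0.    ]
nest 2517 [656.  -96.7 106.7  83.7   2.5] mean [ 0.6448 -0.0987  0.0461]
```

View pics/w9c.png

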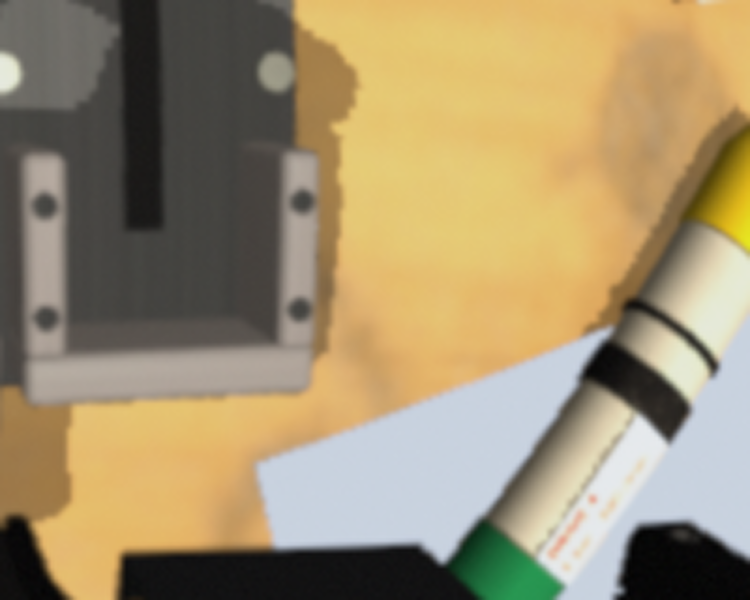

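Run:
```python
from h import *
import pickle
c=pickle.load(open("w9.pkl","rb"))
f=lambda x,y,z=.05: wpt(c,90+y/3.75,360+x/3.75,z)[:2]
d={}
for n,p in dict(Ls1=(44,205),Ls2=(46,318),Rs1=(302,201),Rs2=(300,310),Li1=(64,155),Li2=(64,350),Ri1=(283,150),Ri2=(279,345),LiW=(64,353),RiW=(279,347)).items():
    d[n]=f(*p); print(n,np.round(d[n]*1000,1))
for a,b in [("Ls1","Ls2"),("Rs1","Rs2"),("Li1","Li2"),("Ri1","Ri2"),("LiW","RiW"),("Ls1","Rs1"),("Ls2","Rs2")]:
    v=d[a]-d[b]; print(a,b,round(np.linalg.norm(v)*1000,1),round(np.degrees(np.arctan2(v[1],v[0])),2))
print("slot",f(120,0,.012),f(125,228,.012),f(160,0,.012),f(163,228,.012))
```

```text
Ls1 [607.6 -70.4]
Ls2 [ 609.3 -100.6]
Rs1 [679.8 -66.8]
Rs2 [681.7 -97.1]
Li1 [612.5 -57.1]
Li2 [ 614.6 -109.4]
Ri1 [673.3 -53.2]
Ri2 [ 676.3 -107.1]
LiW [ 614.7 -110.2]
RiW [ 676.3 -107.7]
Ls1 Ls2 30.3 93.18
Rs1 Rs2 30.4 93.62
Li1 Li2 52.3 92.3
Ri1 Ri2 54.1 93.18
LiW RiW 61.7 -177.7
Ls1 Rs1 72.2 -177.11
Ls2 Rs2 72.5 -177.19
slot [ 0.63518989 -0.01315321] [ 0.6388319  -0.08086261] [ 0.64732054 -0.01242069] [ 0.65064968 -0.08051686]
```

>>> {"api": "send_rows", "payload": {"moves": "28 8 0 8 0;28 15 8 18 0;28 16 10 20 0;28 16 10 20 0;28 15 10 18 0;28 9 5 8 0;28 4 0 4 -2.75;28 0 0 0 0;28 0 0 0 0"}}

```text
time_s: 21.45
position: [0.6418, -0.0169, 0.146]
tcp_rot: [[0.999, -0.001, -0.052], [0.052, -0.0, 0.999], [-0.001, -1.0, -0.0]]
force: [0.2, 0.0, -1.8]
opening: 0.411
```

Run:
```python
from h import *
pose()
```

```text
t 21.45 p [ 0.6418 -0.0169  0.146 ] ang 3.0 tilt [-0.001 -1.    -0.   ] F [ 0.2  0.  -1.8] open mm 35.7 j [-11.  37.  83.  -0.  60. -14.]
```

>>> {"api": "send_rows", "payload": {"moves": "28 -1 15 2 0;28 0 25 0 0;28 0 25 0 0;28 0 15 0 0;28 0 4 0 0;28 0 0 0 0;28 0 0 0 0"}}

```text
time_s: 22.03
position: [0.6414, -0.0161, 0.0632]
tcp_rot: [[0.999, 0.001, -0.051], [0.051, -0.0, 0.999], [0.001, -1.0, -0.0]]
force: [0.5, -0.0, -2.0]
opening: 0.41
```

Run:
```python
from h import *
pose(); s,c=wcap("w10"); C=wcloud(c); p=s["position"]
P=sel(c,C,"bar",.61,.68,-.01,.06,.07,.11)
A=np.c_[P[:,0]-p[0],P[:,1]-p[1],np.ones(len(P))]; print(np.linalg.lstsq(A,P[:,2],rcond=None)[0])
c=capture("top"); i=c["image"][110:200,270:390]; cv2.imwrite("pics/t10.png",cv2.resize(i,(800,600),interpolation=cv2.INTER_CUBIC))
```

```text
t 22.03 p [ 0.6414 -0.0161  0.0632] ang 2.94 tilt [ 0.001 -1.    -0.   ] F [ 0.5 -0.  -2. ] open mm 35.7 j [-11.  43.  86.  -0.  51. -14.]
bar 7985 [659.5  -0.7  91.5  54.3 -24.5] mean [0.6409 0.0097 0.0908]
[-0.11700076  0.02069629  0.09020281]
```

View pics/t10.png

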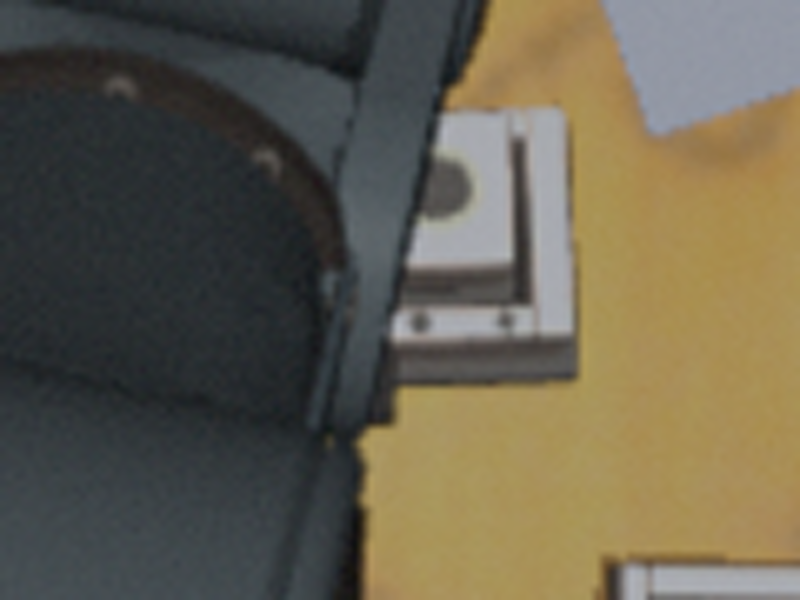

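Run:
```python
from h import *
c=capture("top")
f=lambda x,y,z: np.round(pt(c,110+y/6.667,270+x/6.667,z)[:2]*1000,1)
a,b=f(512,265,.092),f(507,112,.092); print("head",a,b,(a+b)/2,np.hypot(*(a-b)))
print("wall inner front/back",f(533,302,.05),f(528,135,.05)," screws",f(420,320,.05),f(506,320,.05))
```

```text
head [617. -99.] [670.2 -96.8] [643.6 -97.9] 53.24546929082328
wall inner front/back [ 613.9 -109.6] [ 674.6 -107.4]  screws [606.7 -69.7] [ 607.3 -100.1]
```

>>> {"api": "send_rows", "payload": {"moves": "28 0 12 0 0;28 0 15 0 0;28 0 10 0 0;28 0 4 0 0;28 0 2 0 0;28 0 0 0 0;28 0 0 0 0"}}

```text
time_s: 22.77
position: [0.6414, -0.0155, 0.0196]
tcp_rot: [[0.999, 0.001, -0.052], [0.052, -0.0, 0.999], [0.001, -1.0, -0.0]]
force: [-0.8, 0.7, -3.0]
opening: 0.413
```

Run:
```python
from h import *
pose()
```

```text
t 22.77 p [ 0.6414 -0.0155  0.0196] ang 3.0 tilt [ 0.001 -1.    -0.   ] F [-0.8  0.7 -3. ] open mm 35.9 j [-11.  47.  87.   0.  46. -14.]
```

No contact yet. Push in towards the wall.

>>> {"api": "send_rows", "payload": {"moves": "28 0 0 -4 0;28 0 0 -3 0;28 0 0 -2 0;28 0 0 0 0;28 0 0 0 0"}}

```text
time_s: 23.18
position: [0.6418, -0.0244, 0.0197]
tcp_rot: [[0.999, 0.001, -0.052], [0.052, 0.0, 0.999], [0.001, -1.0, -0.0]]
force: [0.4, 1.4, -1.2]
opening: 0.411
```

>>> {"api": "send_rows", "payload": {"moves": "28 0 0 -1.5 0;28 0 0 0 0;28 0 0 0 0"}}

```text
time_s: 23.43
position: [0.6417, -0.0245, 0.0197]
tcp_rot: [[0.999, 0.001, -0.052], [0.052, 0.002, 0.999], [0.001, -1.0, 0.002]]
force: [0.8, 6.1, -0.6]
opening: 0.408
```

>>> {"api": "send_rows", "payload": {"moves": "28 0 0 -1 0;28 0 0 0 0;28 0 0 0 0"}}

```text
time_s: 23.68
position: [0.6418, -0.0246, 0.0198]
tcp_rot: [[0.999, 0.001, -0.052], [0.052, 0.003, 0.999], [0.001, -1.0, 0.003]]
force: [1.2, 8.0, 0.4]
opening: 0.411
```

>>> {"api": "send_rows", "payload": {"moves": "28 0 1 1 0;28 0 0.8 0 0;28 0 0.6 0 0;28 0 0 0 0;28 0 0 0 0"}}

```text
time_s: 24.1
position: [0.6417, -0.0246, 0.0184]
tcp_rot: [[0.999, 0.001, -0.052], [0.052, 0.002, 0.999], [0.001, -1.0, 0.002]]
force: [-1.1, 7.1, 6.5]
opening: 0.414
```

Run:
```python
from h import *
pose()
```

```text
t 24.1 p [ 0.6417 -0.0246  0.0184] ang 2.98 tilt [ 0.001 -1.     0.002] F [-1.1  7.1  6.5] open mm 36.0 j [-12.  47.  87.   0.  46. -15.]
```

>>> {"api": "send_rows", "payload": {"moves": "28 0 0 1 0;28 0 0 0 0;55 0 0 0 0;55 0 0 0 0;55 0 0 0 0;55 0 0 0 0;55 0 -20 0 0;55 0 -30 0 0;55 0 -35 0 0;55 0 -35 0 0;55 0 -10 0 0;55 0 0 0 0;55 0 0 0 0"}}

```text
time_s: 25.18
position: [0.6411, -0.0251, 0.1468]
tcp_rot: [[0.999, 0.0, -0.052], [0.052, -0.0, 0.999], [0.0, -1.0, -0.0]]
force: [-0.3, -0.2, -0.3]
opening: 0.634
```

Run:
```python
from h import *
pose(); s,c=wcap("w11"); C=wcloud(c)
P=sel(c,C,"br",.625,.655,-.09,.018,.035,.06)
A=np.c_[P[:,0]-.64,P[:,1]+.024,np.ones(len(P))]; print(np.linalg.lstsq(A,P[:,2],rcond=None)[0])
for t,z in [("bracket_head",.029),("bracket_tail",.029),("knob_grip",.076),("jaw_face",.031),("nest",.012)]:
    for m in mark_of(c,t)[:1]: print(t,np.round(m["pixel"]),round(m["p"],2),np.round(wpt(c,*m["pixel"],z),4))
```

```text
t 25.18 p [ 0.6411 -0.0251  0.1468] ang 2.99 tilt [ 0. -1. -0.] F [-0.3 -0.2 -0.3] open mm 55.1 j [-12.  36.  84.  -0.  60. -15.]
br 3784 [641.  -37.3 109.3  30.1 -89.9] mean [ 0.6409 -0.0338  0.0462]
[ 0.00724293 -0.00271219  0.04616721]
bracket_head [246. 320.] 0.84 [ 0.645  -0.0822  0.029 ]
bracket_tail [190. 323.] 0.59 [ 0.6445 -0.0238  0.029 ]
knob_grip [  8. 315.] 0.74 [0.6298 0.1288 0.076 ]
jaw_face [ 52. 321.] 0.59 [0.6357 0.1023 0.031 ]
```

View pics/w11.png

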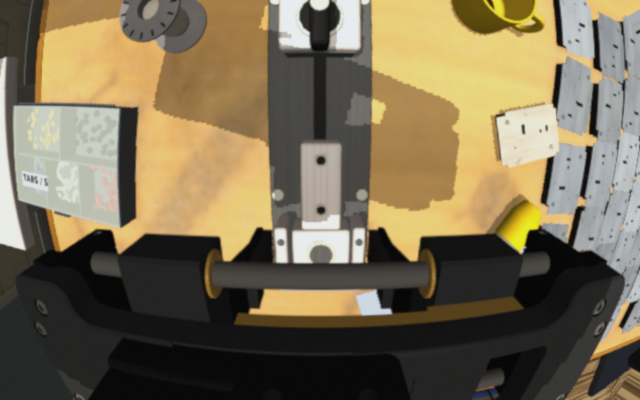

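>>> {"api": "send_rows", "payload": {"moves": "55 0 0 15 0;55 0 0 28 0;55 0 0 30 0;55 0 0 30 0;55 0 0 28 -0.5;55 0 0 18 0;55 0 0 7 0;55 0 0 0 0;55 0 20 0 0;55 0 25 0 0;55 0 25 0 0;55 0 12 0 0;55 0 4.5 0 0;55 0 0 0 0;55 0 0 0 0;10 0 0 0 0;10 0 0 0 0;10 0 0 0 0;10 0 0 0 0;10 0 0 0 0"}}

```text
time_s: 27.15
position: [0.6332, 0.1309, 0.061]
tcp_rot: [[0.998, 0.001, -0.061], [0.061, 0.0, 0.998], [0.001, -1.0, -0.0]]
force: [0.8, 0.8, 0.1]
opening: 0.343
```

>>> {"api": "send_rows", "payload": {"moves": "10 0 0 0 0;10 0 0 0 0"}}

```text
time_s: 27.32
position: [0.633, 0.1309, 0.0606]
tcp_rot: [[0.998, 0.0, -0.061], [0.061, 0.0, 0.998], [0.0, -1.0, 0.0]]
force: [-0.3, -0.1, 0.8]
opening: 0.189
```

Run:
```python
from h import *
print(pose()["moment"])
```

```text
t 27.32 p [0.633  0.1309 0.0606] ang 3.5 tilt [ 0. -1.  0.] F [-0.3 -0.1  0.8] open mm 16.5 j [ 2. 43. 86.  0. 51. -2.]
[ 0.00010412 -0.0786951   0.02662721]
```

>>> {"api": "send_rows", "payload": {"moves": "10 0 0 0 0;10 0 0 -6 0;10 -0.1 0 -12 0;10 -0.1 0 -14 0;10 -0.1 0 -14 0;10 -0.1 0 -12 0;10 -0.1 0 -8 0;10 0 0 -5 0;10 0 0 -2 0;10 0 0 0 0;10 0 0 0 0"}}

```text
time_s: 28.23
position: [0.6365, 0.0569, 0.0605]
tcp_rot: [[0.998, -0.001, -0.061], [0.061, -0.002, 0.998], [-0.001, -1.0, -0.002]]
force: [-2.8, -2.1, 4.5]
opening: 0.174
```

>>> {"api": "send_rows", "payload": {"moves": "10 0 0 -2 0;10 0 0 -2 0;10 0 0 0 0;10 0 0 0 0"}}

```text
time_s: 28.57
position: [0.6366, 0.0546, 0.0605]
tcp_rot: [[0.998, -0.001, -0.062], [0.062, 0.0, 0.998], [-0.001, -1.0, 0.0]]
force: [-5.0, 0.3, 4.9]
opening: 0.169
```

>>> {"api": "send_rows", "payload": {"moves": "10 -0.5 0 -2 0;10 0 0 -2 0;10 0 0 0 0;10 0 0 0 0"}}

```text
time_s: 28.9
position: [0.6367, 0.0509, 0.0605]
tcp_rot: [[0.998, -0.0, -0.061], [0.061, 0.001, 0.998], [-0.0, -1.0, 0.001]]
force: [-3.1, 2.7, 4.9]
opening: 0.166
```

>>> {"api": "send_rows", "payload": {"moves": "10 0 0 -1.5 0;10 0 0 0 0;10 0 0 0 0"}}

```text
time_s: 29.15
position: [0.6367, 0.0508, 0.0605]
tcp_rot: [[0.998, -0.0, -0.06], [0.06, 0.003, 0.998], [-0.0, -1.0, 0.003]]
force: [-3.3, 7.8, 6.3]
opening: 0.169
```

>>> {"api": "send_rows", "payload": {"moves": "10 0 0 0 7;10 0 0 0 7;10 0 0 0 7;10 0 0 0 7;10 0 0 0 7;10 0 0 0 7;10 0 0 0 7;10 0 0 0 7;10 0 0 0 7;10 0 0 0 7;10 0 0 0 7;10 0 0 0 7;10 0 0 0 0;10 0 0 0 0"}}

```text
time_s: 30.32
position: [0.6364, 0.0511, 0.0606]
tcp_rot: [[0.165, -0.001, 0.986], [-0.986, 0.004, 0.165], [-0.004, -1.0, -0.0]]
force: [-4.0, 8.0, 5.6]
opening: 0.168
```

Run:
```python
from h import *
print(pose()["moment"])
```

```text
t 30.32 p [0.6364 0.0511 0.0606] ang -80.51 tilt [-0.004 -1.    -0.   ] F [-4.   8.   5.6] open mm 14.6 j [-6. 43. 87.  0. 50. 75.]
[ 1.40660012  0.66326568 -0.09172701]
```

>>> {"api": "send_rows", "payload": {"moves": "10 0 0 0 4;10 0 0 0 3;10 0 0 0 0;10 0 0 0 0"}}

```text
time_s: 30.65
position: [0.6364, 0.0511, 0.0605]
tcp_rot: [[0.044, -0.001, 0.999], [-0.999, 0.004, 0.044], [-0.004, -1.0, -0.001]]
force: [-3.1, 8.4, 5.8]
opening: 0.17
```

Run:
```python
from h import *
print(pose()["moment"])
```

```text
t 30.65 p [0.6364 0.0511 0.0605] ang -87.5 tilt [-0.004 -1.    -0.001] F [-3.1  8.4  5.8] open mm 14.8 j [-6. 43. 87.  0. 50. 82.]
[ 1.3903831   0.64796995 -0.04844368]
```

>>> {"api": "send_rows", "payload": {"moves": "10 0 0 0 1.5;10 0 0 0 1;10 0 0 0 0;10 0 0 0 0"}}

```text
time_s: 30.98
position: [0.6364, 0.0511, 0.0606]
tcp_rot: [[0.003, -0.001, 1.0], [-1.0, 0.003, 0.003], [-0.003, -1.0, -0.001]]
force: [-3.3, 7.9, 6.0]
opening: 0.166
```

Run:
```python
from h import *
print(pose()["moment"])
```

```text
t 30.98 p [0.6364 0.0511 0.0606] ang -89.82 tilt [-0.003 -1.    -0.001] F [-3.3  7.9  6. ] open mm 14.4 j [-5. 43. 87.  0. 50. 84.]
[1.55153282 0.64327752 0.51791861]
```

>>> {"api": "send_rows", "payload": {"moves": "10 0 0 0 1;10 0 0 0 0.5;10 0 0 0 0;10 0 0 0 0"}}

```text
time_s: 31.32
position: [0.6363, 0.0511, 0.0606]
tcp_rot: [[-0.022, -0.001, 1.0], [-1.0, 0.003, -0.022], [-0.003, -1.0, -0.001]]
force: [-3.5, 8.4, 5.8]
opening: 0.172
```

Run:
```python
from h import *
print(pose()["moment"])
```

```text
t 31.32 p [0.6363 0.0511 0.0606] ang -91.28 tilt [-0.003 -1.    -0.001] F [-3.5  8.4  5.8] open mm 14.9 j [-5. 43. 87.  0. 50. 86.]
[1.49227951 0.64594596 0.64048445]
```

>>> {"api": "send_rows", "payload": {"moves": "10 -1 -0.5 0 -1.5;10 0 0 0 0;50 0 0 0 0;50 0 0 0 0;50 0 0 0 0;50 0 0 0 0;50 0 -20 0 0;50 0 -30 0 0;50 0 -35 0 0;50 0 -35 0 0;50 0 -35 0 0;50 0 0 -30 0;50 0 0 -35 0;50 0 0 -35 0;50 0 0 0 0;50 0 0 0 0"}}

```text
time_s: 32.65
position: [0.535, 0.0493, 0.216]
tcp_rot: [[-0.0, -0.001, 1.0], [-1.0, -0.0, -0.0], [0.0, -1.0, -0.001]]
force: [0.6, 0.6, 0.8]
opening: 0.576
```

Run:
```python
from h import *
pose(); s,c=wcap("w12"); C=wcloud(c)
P=sel(c,C,"bracket",.625,.655,-.10,.015,.035,.06)
A=np.c_[P[:,0]-.64,P[:,1]+.024,np.ones(len(P))]; print(np.linalg.lstsq(A,P[:,2],rcond=None)[0])
k=sel(c,C,"knob",.57,.70,.0,.11,.074,.1)
d=k[:,:2]-k[:,:2].mean(0); w,v=np.linalg.eigh(d.T@d); print("pca",np.degrees(np.arctan2(v[1,1],v[0,1])))
for t,z in [("bracket_head",.029),("bracket_tail",.029),("knob_grip",.076),("jaw_face",.031),("nest",.012),("spool",0),("flux_pot",0)]:
    for m in mark_of(c,t)[:1]: print(t,np.round(m["pixel"]),round(m["p"],2),np.round(wpt(c,*m["pixel"],z),4))
```

```text
t 32.65 p [0.535  0.0493 0.216 ] ang -90.02 tilt [ 0.    -1.    -0.001] F [0.6 0.6 0.8] open mm 50.1 j [-7. 24. 95. -0. 61. 83.]
bracket 2718 [639.  -44.  115.2  30.1 -89.9] mean [ 0.6389 -0.0414  0.0461]
[ 0.03893197 -0.00182068  0.04611201]
knob 1031 [ 6.381e+02  4.980e+01  6.990e+01  1.570e+01 -1.000e-01] mean [0.6363 0.0496 0.0839]
pca -179.5816848795013
bracket_head [ 87. 433.] 0.83 [ 0.6423 -0.0825  0.029 ]
bracket_tail [ 84. 387.] 0.71 [ 0.6416 -0.0269  0.029 ]
knob_grip [ 83. 317.] 0.97 [0.637  0.0509 0.076 ]
jaw_face [ 85. 349.] 0.88 [0.6393 0.0163 0.031 ]
nest [ 84. 449.] 0.9 [ 0.6496 -0.1105  0.012 ]
spool [211. 249.] 0.96 [0.4829 0.1412 0.    ]
flux_pot [ 97. 160.] 0.96 [0.6378 0.258  0.    ]
```

View pics/w12.png

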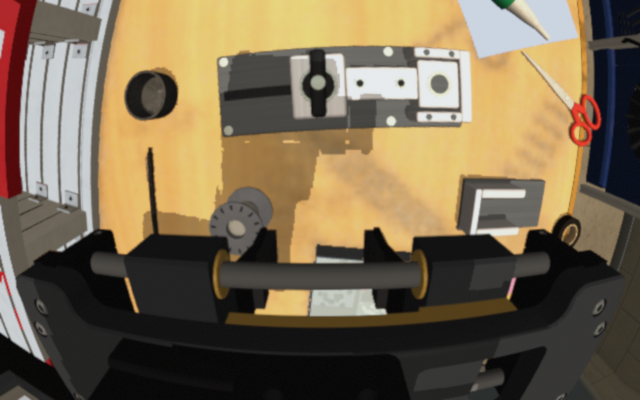

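```bash
python3 -c "
from rig import *
print(hand_in())"
```

```text
the job is handed in; nothing more can be done
None
```

The bracket is clamped and the job is handed in at about 33 s, against the 72 s limit. I followed the order asked: knob loosened to its stop, jaw slid back to its stop (about 101 mm), and bracket lifted by the head and laid on the bare worktop. I then took it by the bar, pushed it against the nest's end wall, brought the jaw up and tightened the knob to its stop.

**Last checks that agreed:**
- **Bracket:** it is level along its length (slope about 0.002 to 0.003), with its top measured at 46 mm, as it should be when lying on the base.
- **Head home:** the push against the end wall met 8 N before I let go.
- **Jaw:** it bore on the bar after about 80.3 mm of travel, close to the expected 80 mm.
- **Knob:** the bar stands about 92.6° clockwise from the clamp's axis (about 1.6 rad). The turning moment rose to 0.64 N m at the stop.
- **Bystanders:** spool and flux pot measure where they were at the start. I did not re-measure the other bystanders or the pink look-alike. The arm stands clear of everything.

**Checks that were off or failed:**
- The nest, head and tail marks from the trained network scattered by up to about 5 mm, so I measured the nest from the picture instead.
- One plane fit, to the bracket while it was held by the head, was spoiled by fingers and background, so I did not use it.
- The last plane fit showed 0.04 of slope across the 36 mm bar, against 0.007 from straight above before clamping. I took this as an effect of the oblique view and did not check it further.

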